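Index the sample changer to the next flask

ROBOT

A 6-joint arm with a two-finger parallel gripper is mounted at the origin on the work surface. World frame = base frame: x ahead of the robot, y to its left, z up, the work surface at z = 0. Lengths are in mm, angles in rad, forces in N, time in s.
With the tool pointing down it reaches from about 275 to 750 mm from the base axis. Payload 10.2 kg.
Tool frame: the origin (TCP) lies where the fingers leave the gripper's body, on its centre line; the fingertips stand 73 mm ahead of it and the grasp point (between the pads) lies 54 mm ahead of it; y points along the fingers, x is the direction in which the jaws open and shut, and the axes are right-handed (so a half turn about y gives the same grasp; the last joint's range is limited). The gripper opens to 85 mm and grips with 20 to 120 N. Pads are 22 mm wide; open, the fingers measure 114 mm over their backs; the gripper's body (76 mm by 85 mm) begins 54 mm behind the grasp point. The pads swing forward as they close: fully open they stand 13 mm farther back than shut.
Start: joints at [-1.486, 0.313, 1.498, -0, 1.331, -0.223], TCP at [159.043, -500.337, 303.894] pointing down, gripper open.
Joint ranges: [-2.94, 2.94], [-0.97, 2.17], [0.19, 2.56], [-1.23, 4.37], [0.02, 3.11], [-2.88, 2.88]. Speed limits (rad/s): [2.39, 2.39, 3.01, 3.14, 3.14, 3.14].

INTERFACE

Orientations are given as a unit quaternion [w, x, y, z].
In Python, from rig import sense, capture, finish_job gives the robot as it stands. The module is installed in compiled form; this text tells all that it offers.
- The arm moves only by the shell command python3 -m pendant 'ROWS' [FORCE]. ROWS is JSON, one flat list of numbers, 7 for each row, row after row: the shift along the tool's x, y, z each as a share of 150 mm, from -1 to 1, then the turn, a rotation vector about the tool's x, y, z each as a share of pi rad, from -1 to 1, then the opening, from 0 (shut) to 1 (fully open). In form: [tx, ty, tz, wx, wy, wz, grip, tx, ty, tz, wx, wy, wz, grip, ...]. A call has 1 to 8 rows; each row is the pose to reach, as a shift and turn from the pose measured when the call began, along the tool's axes at that moment, turning the shorter way round; what a row does not reach only later rows make up. A row lasts 1/8 s, in which the tool goes at most 62.5 mm and 10.7 degrees, less where a joint would pass 70% of its speed; a pose out of reach is approached as far as the arm can. A call with a number of a shift or a turn outside -1 to 1 is refused whole. A call with a gripper value outside its range is refused whole. The fingers move at their own pace and stop on an object; FORCE is the grip in N (left out, the last holds). Time passes only in rows, so rows that repeat a pose let the fingers close. It gives the time, the measured TCP pose, the force and the opening at its end, in the units of the state.
- sense(): the state, without advancing time (a new reading comes with each control period).
- capture(name): name is "scene" or "side" or "wrist"; returns a dict with "frame" (384x512x3 uint8, red, green, blue), "mtx" (3x3 intrinsics, pixels), "rvec" (rotation vector, rad) and "tvec" (3), from world to camera coordinates, as OpenCV has them; the wrist camera has in their place "hand_eye" (4x4, takes a point from camera to tool coordinates, whose origin is the TCP and whose axes are the tool frame's). Camera axes: x right, y down, z forward; pixel columns grow to the right and rows downward; lengths in mm; the calibration is good to about 2 mm. A picture is of the moment at which its call begins: read the wrist's pose just before it. There is no depth.
- finish_job(): hands the job in, once; it reports no verdict.
The state is a dict: "time_s": time; "joints": joint angles; "dq": joint speeds; "tau": joint torques, N m; "eef_pos": TCP position; "ee_rot": TCP orientation; "force": force on the tool from outside, world axes, zero at the start; "wrist_torque": the same for the moment, N m; "grip_width": opening from 0.0 (shut) to 1.0 (fully open).
Only numpy, scipy, OpenCV 4.12 (cv2) and the standard library are available. Lean on these libraries where they do the work, as an engineer would, in place of code of your own. Each camera call takes 0.05 s, during which the arm holds its last target. There are 200 camera calls.

TASK

Bring the conical flask under the electrode of the sample changer: pull the black centre knob up to unlock the carousel, turn it with the knob until the flask stands under the electrode, then push the knob back down fully home so that the carousel is locked there. Keep all vessels standing in their places on the carousel and leave the things on the bench around it where they are.

Things in the scene. Friction and masses are not known exactly. Their poses are not given: they have to be found in the camera images.
- changer: Round white sample changer fixed to the bench: base 236 mm across, 28 mm high. Origin on the turning axis at bench height, z up, x towards the electrode. On it turns a grey carousel, 256 mm across, top face 42 mm above the bench, with six sample places 60 degrees apart and 90 mm from the axis, each with three short steel locating pins; vessels stand loose on it.
- electrode_tip (a point): Lower tip of the fixed electrode, 90 mm from the turning axis, 115 mm above the bench, 9 mm above the tallest vessel. The flask must end right under it. Axes as the changer's. A post 165 mm from the axis carries it on a level arm, top 152 mm above the bench; nothing of arm or electrode is nearer than 80 mm to the axis.
- knob_grip (a point): Grip point on the black lock knob at the carousel's centre, on the turning axis, 146 mm above the bench when home. An upright bar 46 mm long (this point's x), 16 mm thick (its y), standing on a 48 mm disc; z up. The bar's top is 18 mm above this point, the disc's upper face 23 mm below. It turns with the carousel. Free space beside and above it.
- knob (a joint): How far the lock knob is pulled up, m: 0 home (locked), 0.020 upper stop. Takes about 6 N up, 4 N down; no spring, it stays where left. From 15 mm up the carousel turns. Home, its pins sit in six slots, one per sample place, with 3 degrees of play either way; their round ends find the slots from within about 6 degrees, otherwise the knob will not go down.
- carousel (a joint): Turn of the carousel (and knob) against the changer, rad; 0 at the start, positive counter-clockwise seen from above, stops at plus and minus 3.4; a sample place is under the electrode at every multiple of 1.047. Light friction (0.06 N m); it stays where it is left.
- flask: The only conical flask: amber glass, base 55 mm across, 64 mm high, narrow neck 20 mm with 27 mm rim. Stands loose in a sample place next to the one under the electrode, on either side of it. Origin at the centre of its underside, 42 mm above the bench.
- beaker_a: Straight open amber glass beaker, 55 mm across, 50 mm high, standing loose on the other side of the electrode from the flask, next to it. Origin at the centre of its underside.
- beaker_b: Straight open amber glass beaker, 55 mm across, 50 mm high, standing loose under the electrode at the start (already measured). Origin at the centre of its underside.
- beaker_c: Straight open amber glass beaker, 55 mm across, 50 mm high, standing loose in the place opposite the electrode at the start. Origin at the centre of its underside.
- jar: Bystander: small amber jar with a lid, 44 mm across, 55 mm high, loose on the bench near the changer. Origin at the centre of its underside.
- dish: Bystander: shallow white dish, 80 mm across, 16 mm high, loose on the bench. Origin at the centre of its underside.
- spatula: Bystander: flat steel laboratory spatula, 170 mm long, 12 mm wide, 5 mm thick, lying loose on the bench along its x axis. Origin under its middle.
Not all that is in view belongs to the job. Leave any blue look-alike of the beaker_b alone.

How it is judged (in metres and radians):
On the way, in this order (a step that is already met when the one before it is completed fails the run):
1. the lock knob is pulled out (15 mm or more) (value of joint knob above 0.0145 m), for 0.1 s.
2. with the knob still out, the carousel is turned until the flask is under the electrode (within 25 mm) (horizontal distance between flask and electrode_tip below 0.025 m and value of joint knob above 0.006 m), for 0.1 s.
At the end, for the whole second after the job is handed in: The flask's centre is within 11 mm (level) of the electrode tip, the knob is home (within 3 mm of fully down), the carousel and flask are at rest, and all four vessels stand upright (within 0.1 rad) on the carousel (horizontal distance between flask and electrode_tip below 0.011 m and value of joint knob below 0.003 m and linear speed of flask below 0.02 m/s and velocity of joint carousel between -0.05 and 0.05 rad/s and angle between each of flask, beaker_a, beaker_b, beaker_c's own z axis and vertical below 0.1 rad and z of flask in the frame of changer between 0.037 and 0.047 m and z of beaker_a in the frame of changer between 0.037 and 0.047 m and z of beaker_b in the frame of changer between 0.037 and 0.047 m and z of beaker_c in the frame of changer between 0.037 and 0.047 m); the robot touches nothing.
It fails at once if a vessel on the carousel is tipped (over 0.35 rad) or lifted out of its place (over 20 mm) (angle between any of flask, beaker_a, beaker_b, beaker_c's own z axis and vertical above 0.35 rad or height (world z) of any of flask, beaker_a, beaker_b, beaker_c above 0.062 m).
It fails at once if a bystander (jar, dish, spatula) is moved by more than 30 mm (distance of any of jar, dish, spatula from where it was at the start of the episode above 0.03 m).
It also fails if it takes over 32 s, if anything falls off the work surface, if the arm or the gripper's body presses on something with over 40 N, if the wrist force passes 120 N, or if a joint passes its speed limit or range.

## Working session

There is one attempt and no reset: what is moved stays moved. The work goes in short steps, Python scripts to look and compute and a shell command to move; the robot and the scene stay as the last step left them, time stands still between calls to the robot, and variables do not carry over. Pictures are saved under pics/ and viewed, about 8 in all and at most 12, crops included, and the job is handed in when it is done.

```bash
mkdir -p pics
cat > h.py <<'E'
import numpy as np, cv2
from rig import sense, capture
def save(n,f,crop=None,k=1):
    im=f[...,::-1]
    if crop: x0,y0,x1,y1=crop; im=im[y0:y1,x0:x1]
    cv2.imwrite('pics/'+n+'.png',cv2.resize(im,None,fx=k,fy=k,interpolation=cv2.INTER_CUBIC))
def ray(c,uv):
    p=cv2.undistortPoints(np.array([[uv]],float),c['mtx'],None)[0,0]
    R=cv2.Rodrigues(np.array(c['rvec'],float))[0]; t=np.array(c['tvec'],float).ravel()
    return -R.T@t, R.T@np.r_[p,1]
def atz(c,uv,z):
    o,d=ray(c,uv); return o+d*(z-o[2])/d[2]
def proj(c,P):
    return cv2.projectPoints(np.array(P,float).reshape(-1,3),np.array(c['rvec'],float),np.array(c['tvec'],float),c['mtx'],None)[0][:,0]
E
python3 - <<'E'
from h import *
import pickle
a=capture('scene');b=capture('side');pickle.dump((a,b),open('c.pkl','wb'))
im=np.vstack([a['frame'],b['frame']]);print(im.shape)
save('s1',a['frame'],k=1.5);save('s2',b['frame'],k=1.5);print(sense())
for c in(a,b):print(ray(c,(256,192)))
E
```

```text
(768, 512, 3)
{'time_s': 0.1, 'joints': array([-1.48642740e+00,  3.13370571e-01,  1.49835405e+00, -5.75723751e-06,
        1.33097175e+00, -2.23421208e-01]), 'dq': array([ 0.00180039, -0.00045249, -0.00231328, -0.0004879 , -0.00040582,
       -0.00128236]), 'tau': array([ 3.06231916e-03, -4.12902725e+01, -2.60139871e+01, -2.07722319e-04,
        3.01442662e-03,  1.33251208e-05]), 'eef_pos': array([ 159.01496501, -500.18918858,  303.40692084]), 'ee_rot': array([ 0.57102825, -0.57044198,  0.41770373, -0.41718855]), 'force': array([0.02476588, 0.46295972, 0.27793379]), 'wrist_torque': array([-0.01474268,  0.00794154,  0.02500224]), 'grip_width': 1.001207121043871}
(array([1169.43451973,  554.19534248,  929.73727443]), array([-0.49447514, -0.47383241, -0.72872156]))
(array([ 482.87819889, -784.81341292, 1068.18518135]), array([ 0.1039691 ,  0.6286524 , -0.77092222]))
```

View pics/s1.png

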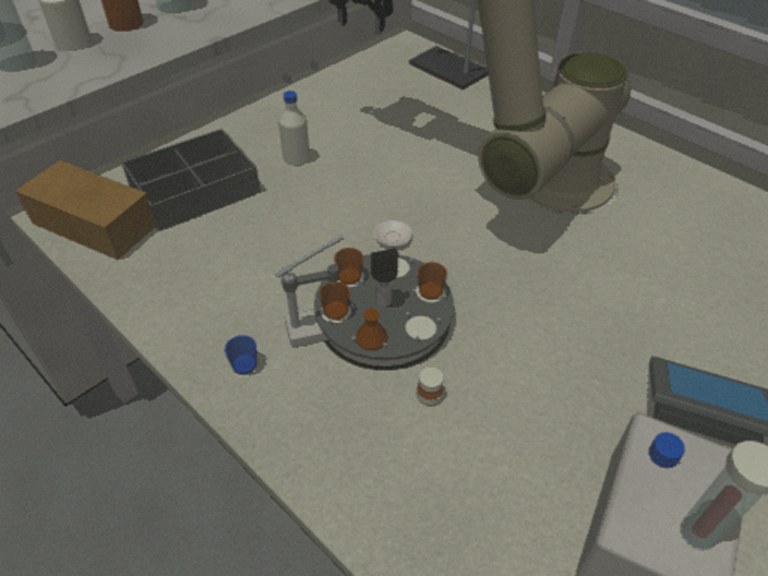

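View pics/s2.png

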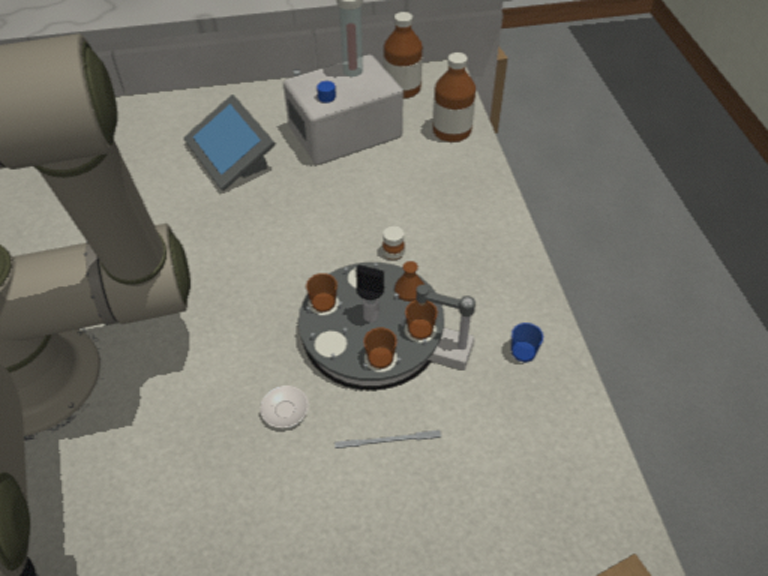

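Both views show the changer with the knob (scene 384,265; side 370,282), the flask (371,330; 408,285) and the electrode post. The post is at scene (292,285). The jar and dish are next to the changer. I'll enlarge both.

Run:
```python
from h import *
import pickle
a,b=pickle.load(open('c.pkl','rb'))
A=cv2.resize(a['frame'][140:260,180:310],None,fx=3,fy=3,interpolation=2)*1.0
B=cv2.resize(b['frame'][150:270,190:320],None,fx=3,fy=3,interpolation=2)*1.0
f=np.clip(np.hstack([A,B])*1.6,0,255).astype(np.uint8)
save('z',f)
```

```text
(no output)
```

View pics/z.png

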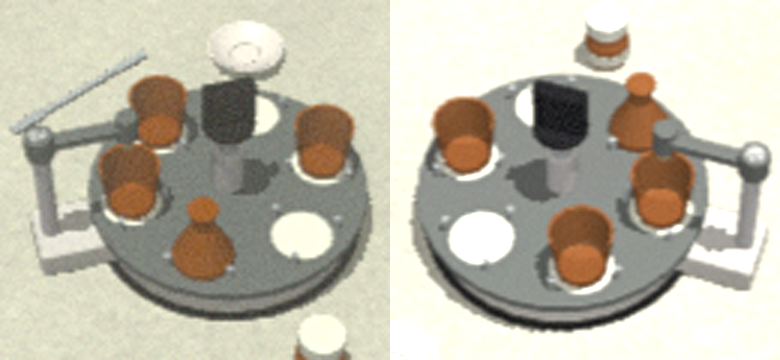

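Run:
```python
from h import *
import pickle
from scipy.optimize import least_squares
a,b=pickle.load(open('c.pkl','rb'))
sa=lambda u,v:(180+u/3,140+v/3); sb=lambda u,v:(190+(u-390)/3,150+v/3)
P={'bb':((132,200),(662,210)),'bc':((322,158),(465,155)),'ba':((160,130),(582,266)),'fl':((203,262),(637,135)),'em':((302,235),(482,238))}
for n,(p,q) in P.items(): print(n,atz(a,sa(*p),42).round(),atz(b,sb(*q),42).round())
for n,p,q,z in[('posttop',(39,147),(754,160),152),('elec',(126,125),(666,138),147),('knobtop',(228,86),(562,92),164),('jar',(322,333),(607,25),55),('dish',(247,50),None,8)]:
    print(n,atz(a,sa(*p),z).round(),q and atz(b,sb(*q),z).round())
# ellipse edge of carousel
E=[(a,sa(*p)) for p in((88,185),(369,190),(228,298))]+[(b,sb(*p)) for p in((417,190),(708,190),(562,304),(562,75))]
pts=np.array([atz(c,p,42)[:2] for c,p in E])
r=least_squares(lambda x:np.hypot(*(pts-x).T)-128,pts.mean(0));print('edge fit',r.x,r.fun.round(1))
c=r.x
for n,(p,q) in P.items():
    m=(atz(a,sa(*p),42)+atz(b,sb(*q),42))[:2]/2-c; print(n,np.hypot(*m).round(),np.degrees(np.arctan2(m[1],m[0])).round(1))
```

```text
bb [667. -46.  42.] [667. -51.  42.]
bc [507.  40.  42.] [508.  39.  42.]
ba [588. -92.  42.] [590. -96.  42.]
fl [672.  49.  42.] [663.  34.  42.]
em [589.  89.  42.] [512. -53.  42.]
posttop [743. -68. 152.] [729. -95. 152.]
elec [673. -40. 147.] [666. -57. 147.]
knobtop [592.  -0. 164.] [590.  -9. 164.]
jar [663. 177.  55.] [659. 160.  55.]
dish [ 422. -137.    8.] None
edge fit [589.26985787  -3.11624866] [-2.2  1.4  6.1 -0.7 -1.5  0.6 -6.7]
bb 90.0 -30.4
bc 92.0 152.3
ba 91.0 -90.0
fl 90.0 29.9
em 44.0 151.2
```

```bash
cat >> h.py <<'E'
from scipy.spatial.transform import Rotation as Ro
def tool():
    s=sense(); q=s['ee_rot']; return np.array(s['eef_pos']),Ro.from_quat(np.r_[q[1:],q[0]]).as_matrix(),s
def go(target):
    p,R,s=tool(); d=R.T@(np.array(target)-p); print('t',s['time_s'],'pos',p.round(1),'d/150',(d/150).round(3),'j6',s['joints'][5].round(2),'F',np.round(s['force'],1),'w',round(s['grip_width'],3)); print(R.round(3))
E
python3 -c "
from h import *
go([589,-3,300]); print(capture('wrist')['hand_eye'],capture('wrist')['mtx'])"
```

```text
t 0.1 pos [ 159.  -500.2  303.4] d/150 [-2.29   0.026  3.736] j6 -0.22 F [0.  0.5 0.3] w 1.001
[[ 0.303 -0.     0.953]
 [-0.953  0.001  0.303]
 [-0.001 -1.     0.   ]]
[[ 9.99999995e-01 -1.00429565e-04 -1.65124494e-05 -4.06108953e-01]
 [-1.32963745e-05 -2.89759603e-01  9.57099458e-01 -6.95340861e+01]
 [-1.00905723e-04 -9.57099453e-01 -2.89759602e-01  7.34464105e+01]
 [ 0.00000000e+00  0.00000000e+00  0.00000000e+00  1.00000000e+00]] [[274.40471789   0.         254.75860207]
 [  0.         274.40471789 187.20312961]
 [  0.           0.           1.        ]]
```

```bash
python3 -m pendant '[-0.57,0,0.93,0,0,0,1,-0.57,0,0.93,0,0,0,1,-0.57,0,0.93,0,0,0,1]'; python3 -m pendant '[-0.57,0,0.93,0,0,0,1,-0.57,0,0.93,0,0,0,1,-0.57,0,0.93,0,0,0,1]';python3 -m pendant '[-0.57,0,0.93,0,0,0,1,-0.57,0,0.93,0,0,0,1,-0.57,0,0.93,0,0,0,1]'
python3 - <<'E'
from h import *
go([589,-3,300])
E
```

```text
time_s: 0.57
eef_pos: [267.3, -374.5, 303.7]
ee_rot: [0.571, -0.571, 0.417, -0.417]
force: [0.6, -1.2, 1.0]
grip_width: 0.997
time_s: 0.95
eef_pos: [375.3, -248.5, 303.9]
ee_rot: [0.572, -0.571, 0.417, -0.417]
force: [-0.1, -1.0, -0.4]
grip_width: 1.0
time_s: 1.32
eef_pos: [483.2, -122.3, 304.0]
ee_rot: [0.572, -0.571, 0.416, -0.416]
force: [-0.4, -0.6, 0.2]
grip_width: 1.001
t 1.325 pos [ 483.2 -122.3  304. ] d/150 [-0.54   0.028  0.915] j6 0.77 F [-0.4 -0.6  0.2] w 1.001
[[ 0.307  0.     0.952]
 [-0.952  0.001  0.307]
 [-0.001 -1.     0.001]]
```

```bash
python3 -m pendant '[-0.54,0.03,0.915,0,0,0,1,-0.54,0.03,0.915,0,0,0,1,-0.54,0.03,0.915,0,0,0,1,-0.54,0.03,0.915,0,0,0,1]'
python3 - <<'E'
from h import *
import pickle
go([589,-3,300])
p,R,s=tool();w=capture('wrist');pickle.dump((w,p,R),open('w.pkl','wb'))
save('w1',w['frame'],k=1.5)
E
```

```text
time_s: 1.82
eef_pos: [589.7, -1.2, 298.7]
ee_rot: [0.573, -0.572, 0.416, -0.415]
force: [-0.3, -0.1, 0.2]
grip_width: 1.0
t 1.825 pos [589.7  -1.2 298.7] d/150 [ 0.01  -0.009 -0.008] j6 1.05 F [-0.3 -0.1  0.2] w 1.0
[[ 0.31  -0.001  0.951]
 [-0.951  0.002  0.31 ]
 [-0.002 -1.    -0.   ]]
```

View pics/w1.png

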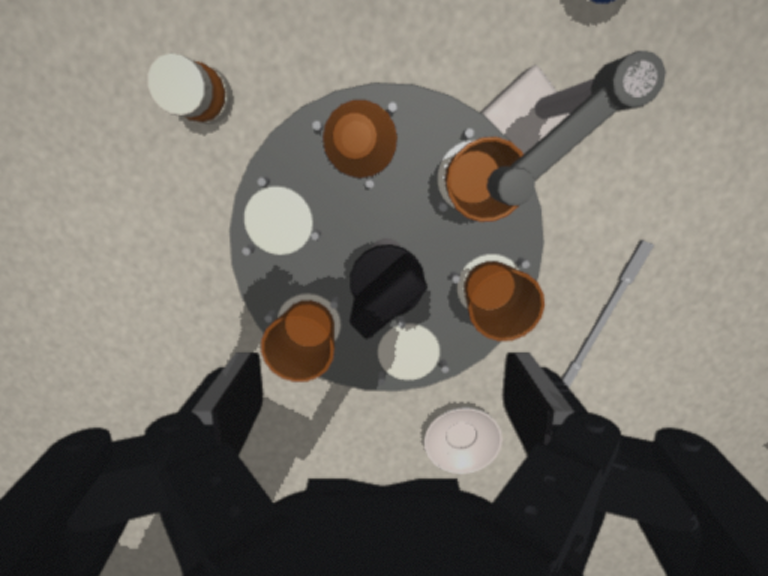

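Wrist view: the knob's disc is centred near (388,283), with the bar running from about (412,262) to (362,322). The flask is at (358,135) and beaker_b is under the electrode. I'll take an enlarged, brightened crop of the bar.

Run:
```python
from h import *
import pickle
w,p,R=pickle.load(open('w.pkl','rb'))
f=np.clip(w['frame'][155:235,220:300]*3.5,0,255).astype(np.uint8)
save('wz',f,k=7)
```

```text
(no output)
```

View pics/wz.png

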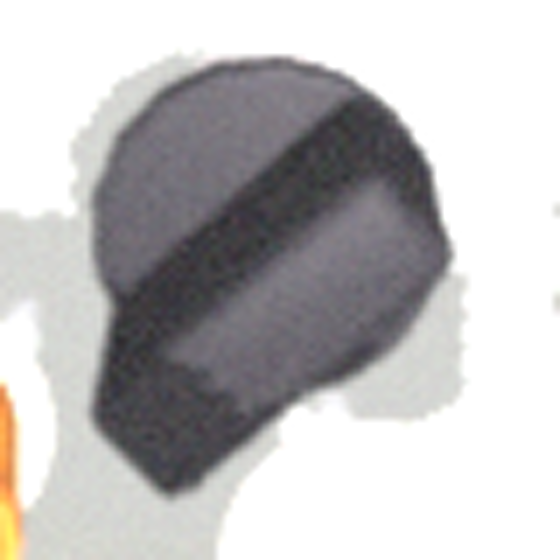

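```bash
cat >> h.py <<'E'
def watz(w,p,R,uv,z):
    H=np.array(w['hand_eye']); n=cv2.undistortPoints(np.array([[uv]],float),w['mtx'],None)[0,0]
    o=p+R@H[:3,3]; d=R@H[:3,:3]@np.r_[n,1]; return o+d*(z-o[2])/d[2]
E
python3 - <<'E'
from h import *
import pickle
w,p,R=pickle.load(open('w.pkl','rb'))
g=lambda u,v:(220+u/7,155+v/7)
c=np.array([watz(w,p,R,g(*q),164) for q in((390,178),(450,255),(172,495),(95,413))])
print(c.round(1),'mean',c.mean(0).round(1))
for i in range(4):
    d=c[(i+1)%4]-c[i];print(np.hypot(*d[:2]).round(1),np.degrees(np.arctan2(d[1],d[0])).round(1))
D=lambda u,v:(u/1.5,v/1.5)
pts=np.array([watz(w,p,R,D(*q),42) for q in((230,237),(543,240),(387,83),(387,391))])
print(pts.round(1),pts.mean(0))
for n,q,z in[('em',(278,221),42),('em2',(409,352),42),('elec',(513,186),150),('post',(636,79),152),('flaskbase',(360,139),42),('disc edge L',(220+95/7)*1.5,0) if 0 else ('disc',(385,285),123)]:print(n,watz(w,p,R,D(*q),z).round(1))
print('toolx yaw',np.degrees(np.arctan2(R[1,0],R[0,0])))
E
```

```text
[[610.7 -10.7 164. ]
 [604.4 -20.  164. ]
 [566.9   0.8 164. ]
 [573.9  12.2 164. ]] mean [589.   -4.4 164. ]
11.3 -124.2
42.9 151.1
13.4 58.4
43.3 -31.8
[[ 562.3  119.3   42. ]
 [ 638.  -120.5   42. ]
 [ 708.4   34.7   42. ]
 [ 468.   -44.6   42. ]] [594.18091767  -2.76655894  42.        ]
em [586.8  85.7  42. ]
em2 [510.8 -50.7  42. ]
elec [666.2 -46.8 150. ]
post [730.4 -82.1 152. ]
flaskbase [665.8  42.   42. ]
disc [586.6  -3.3 123. ]
toolx yaw -71.93998000047854
```

```bash
python3 -m pendant '[0,0,0,0,-0.732,0,1,0,0,0,0,-0.732,0,1,0,0,0,0,-0.732,0,1,0,0,0,0,-0.732,0,1,0,0,0,0,-0.732,0,1,0,0,0,0,-0.732,0,1,0,0,0,0,-0.732,0,1,0,0,0,0,-0.732,0,1]'
python3 - <<'E'
from h import *
go([588.8,-4.2,300]);p,R,s=tool();print(np.degrees(np.arctan2(R[1,0],R[0,0])))
E
```

```text
time_s: 2.88
eef_pos: [588.5, -3.6, 299.2]
ee_rot: [0.702, -0.701, -0.087, 0.087]
force: [0.1, -0.2, -0.4]
grip_width: 0.999
t 2.875 pos [588.5  -3.6 299.2] d/150 [ 0.001 -0.006 -0.004] j6 -0.45 F [ 0.1 -0.2 -0.4] w 0.999
[[ 0.97  -0.001 -0.244]
 [ 0.244  0.001  0.97 ]
 [-0.    -1.     0.001]]
14.094013383957641
```

```bash
python3 -m pendant '[0,0,0,0,-0.254,0,1,0,0,0,0,-0.254,0,1,0,0,0,0,-0.254,0,1,0,0.2,0,0,-0.254,0,1,0,0.4,0,0,-0.254,0,1,0,0.4,0,0,-0.254,0,1,0,0.4,0,0,-0.254,0,1]'
python3 - <<'E'
from h import *
import pickle
go([588.8,-4.2,204]);p,R,s=tool();print(np.degrees(np.arctan2(R[1,0],R[0,0])))
w=capture('wrist');pickle.dump((w,p,R),open('w2.pkl','wb'))
save('w2',np.clip(w['frame']*2.2,0,255).astype(np.uint8),k=1.5)
E
```

```text
time_s: 3.75
eef_pos: [588.6, -4.1, 240.7]
ee_rot: [0.613, -0.613, -0.353, 0.351]
force: [0.2, -0.4, -0.3]
grip_width: 1.002
t 3.75 pos [588.6  -4.1 240.7] d/150 [-0.     0.244 -0.001] j6 -1.25 F [ 0.2 -0.4 -0.3] w 1.002
[[ 0.504  0.001 -0.863]
 [ 0.863  0.001  0.504]
 [ 0.001 -1.    -0.001]]
59.70942329254388
```

View pics/w2.png

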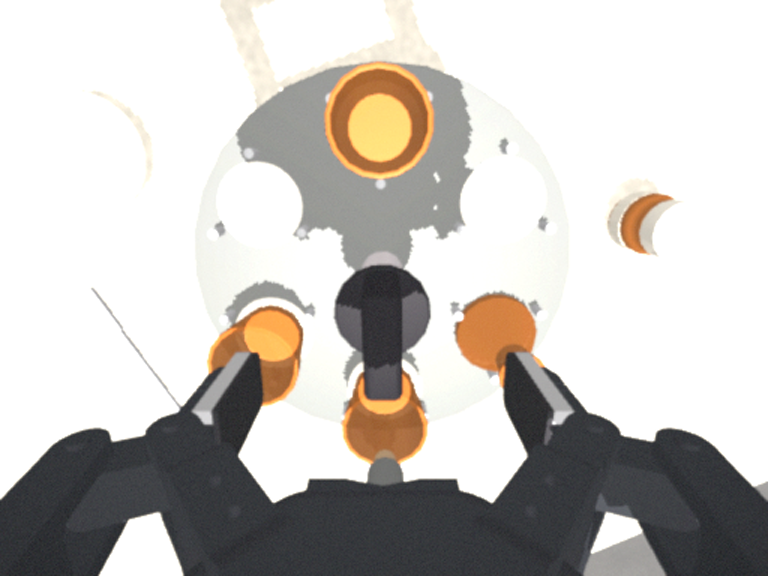

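The bar is aligned with the jaws and central at column 382, which is the image centre. I'll go down and grip.

```bash
python3 -m pendant '[0,0.15,0,0,0,0,1,0,0.25,0,0,0,0,1,0,0.25,0,0,0,0,0.5,0,0.25,0,0,0,0,0,0,0.25,0,0,0,0,0,0,0.25,0,0,0,0,0,0,0.25,0,0,0,0,0,0,0.25,0,0,0,0,0]' 60
python3 -c "
from h import *
go([588.8,-4.2,224])"
```

```text
time_s: 4.8
eef_pos: [588.8, -4.3, 204.0]
ee_rot: [-0.613, 0.614, 0.353, -0.351]
force: [-3.9, -2.7, 6.3]
grip_width: 0.182
t 4.8 pos [588.8  -4.3 204. ] d/150 [ 0.    -0.134 -0.   ] j6 -1.25 F [-3.9 -2.7  6.3] w 0.182
[[ 0.504  0.002 -0.864]
 [ 0.864  0.     0.504]
 [ 0.001 -1.    -0.002]]
```

```bash
python3 -m pendant '[0,-0.03,0,0,0,0,0,0,-0.06,0,0,0,0,0,0,-0.09,0,0,0,0,0,0,-0.122,0,0,0,0,0,0,-0.122,0,0,0,0,0,0,-0.122,0,0,0,0,0,0,-0.122,0,0,0,0,0]'
python3 -c "
from h import *
go([588.8,-4.2,222.3])"
```

```text
time_s: 5.68
eef_pos: [588.8, -4.3, 222.7]
ee_rot: [-0.613, 0.614, 0.353, -0.351]
force: [-2.1, -1.2, 3.0]
grip_width: 0.178
t 5.675 pos [588.8  -4.3 222.7] d/150 [0.001 0.003 0.   ] j6 -1.25 F [-2.1 -1.2  3. ] w 0.178
[[ 0.504  0.003 -0.864]
 [ 0.864 -0.     0.504]
 [ 0.001 -1.    -0.002]]
```

```bash
python3 -m pendant '[0,0,0,0,0.01,0,0,0,0,0,0,0.03,0,0,0,0,0,0,0.055,0,0,0,0,0,0,0.08,0,0,0,0,0,0,0.105,0,0,0,0,0,0,0.13,0,0,0,0,0,0,0.15,0,0,0,0,0,0,0.16,0,0]'
python3 - <<'E'
from h import *
go([588.8,-4.2,222.7]);p,R,s=tool();print(np.degrees(np.arctan2(R[1,0],R[0,0])),s['wrist_torque'])
w=capture('side')
save('w3',np.clip(w['frame'][120:290,160:340]*1.6,0,255).astype(np.uint8),k=3)
E
```

```text
time_s: 6.68
eef_pos: [588.7, -4.4, 222.7]
ee_rot: [-0.681, 0.682, 0.189, -0.187]
force: [-2.3, -1.9, 2.5]
grip_width: 0.18
t 6.675 pos [588.7  -4.4 222.7] d/150 [0.001 0.    0.001] j6 -0.74 F [-2.3 -1.9  2.5] w 0.18
[[ 0.859  0.002 -0.512]
 [ 0.512 -0.     0.859]
 [ 0.002 -1.    -0.001]]
30.827808980387758 [-0.46436948  0.42787259  0.12251632]
```

View pics/w3.png

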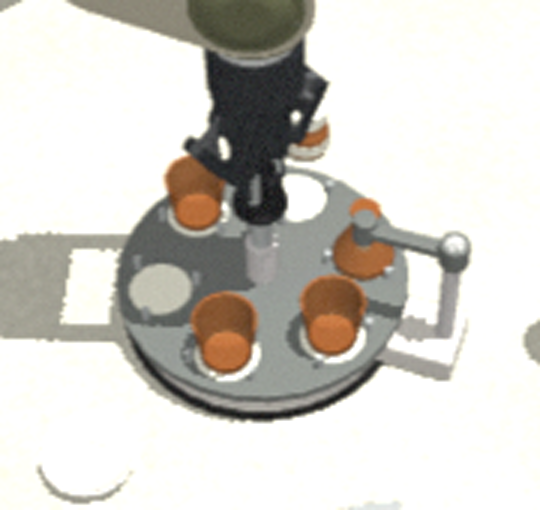

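The carousel is turning: the flask is halfway to the electrode, and all vessels are standing. I'll turn the remaining 31°.

```bash
python3 -m pendant '[0,0,0,0,0.015,0,0,0,0,0,0,0.04,0,0,0,0,0,0,0.065,0,0,0,0,0,0,0.09,0,0,0,0,0,0,0.115,0,0,0,0,0,0,0.14,0,0,0,0,0,0,0.16,0,0,0,0,0,0,0.173,0,0]'
python3 -m pendant '[0,0,0,0,0.002,0,0,0,0,0,0,0.002,0,0,0,0,0,0,0.002,0,0]'
python3 - <<'E'
from h import *
import pickle
go([588.8,-4.2,204]);p,R,s=tool();print(np.degrees(np.arctan2(R[1,0],R[0,0])),s['wrist_torque'])
w=capture('wrist');pickle.dump((w,p,R),open('w4.pkl','wb'))
save('w4',np.clip(w['frame']*2.2,0,255).astype(np.uint8),k=1.5)
E
```

```text
time_s: 7.72
eef_pos: [588.5, -4.4, 222.7]
ee_rot: [-0.707, 0.707, -0.002, 0.003]
force: [-2.5, -1.7, 2.9]
grip_width: 0.179
time_s: 8.1
eef_pos: [588.5, -4.4, 222.7]
ee_rot: [-0.707, 0.707, -0.004, 0.005]
force: [-2.2, -2.9, 2.5]
grip_width: 0.179
t 8.1 pos [588.5  -4.4 222.7] d/150 [0.001 0.125 0.002] j6 -0.19 F [-2.2 -2.9  2.5] w 0.179
[[ 1.     0.002  0.013]
 [-0.013 -0.     1.   ]
 [ 0.002 -1.    -0.   ]]
-0.7678517152865494 [-0.44508445  0.42471805 -0.00422396]
```

View pics/w4.png

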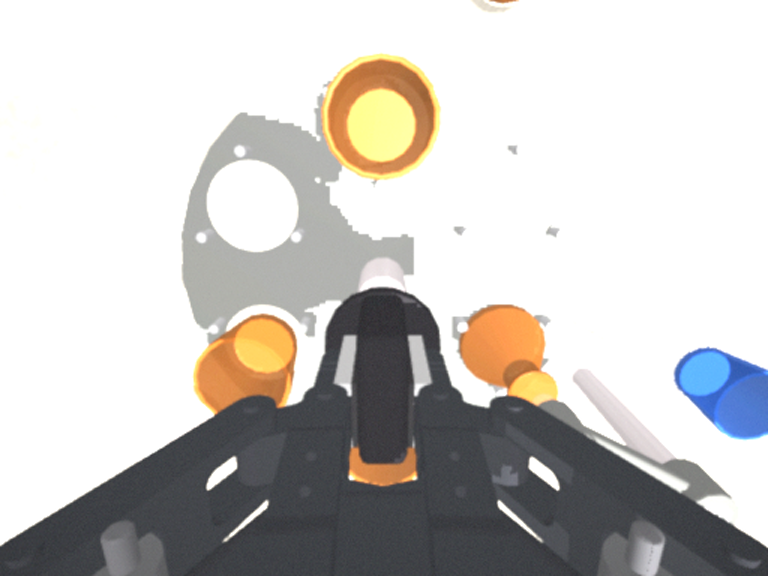

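The flask stands beside the electrode arm, rotated 60.5° in total. I'll push the knob down.

```bash
python3 -m pendant '[0,0.025,0,0,0,0,0,0,0.05,0,0,0,0,0,0,0.075,0,0,0,0,0,0,0.1,0,0,0,0,0,0,0.12,0,0,0,0,0,0,0.128,0,0,0,0,0,0,0.128,0,0,0,0,0]'
python3 -c "
from h import *
go([588.8,-4.2,203]);p,R,s=tool();print(np.degrees(np.arctan2(R[1,0],R[0,0])),s['wrist_torque'])"
```

```text
time_s: 9.02
eef_pos: [588.6, -4.4, 204.0]
ee_rot: [-0.707, 0.707, -0.004, 0.005]
force: [-4.6, -2.2, 6.9]
grip_width: 0.179
t 9.025 pos [588.6  -4.4 204. ] d/150 [0.002 0.006 0.002] j6 -0.19 F [-4.6 -2.2  6.9] w 0.179
[[ 1.     0.002  0.013]
 [-0.013 -0.001  1.   ]
 [ 0.002 -1.    -0.001]]
-0.7671451761341747 [-0.33043618  0.8016066   0.00659947]
```

```bash
python3 -m pendant '[0,0.01,0,0,0,0,0,0,0.02,0,0,0,0,0,0,0.02,0,0,0,0,0]'
python3 -c "
from h import *
go([588.8,-4.2,203])"
```

```text
time_s: 9.4
eef_pos: [588.6, -4.4, 203.8]
ee_rot: [-0.707, 0.708, -0.003, 0.006]
force: [-12.9, -1.4, 24.8]
grip_width: 0.176
t 9.4 pos [588.6  -4.4 203.8] d/150 [0.001 0.005 0.001] j6 -0.19 F [-12.9  -1.4  24.8] w 0.176
[[ 1.     0.003  0.013]
 [-0.013 -0.001  1.   ]
 [ 0.003 -1.    -0.001]]
```

Force rises to 25 N at z 203.8, so the knob is at its hard stop. I'll release it and retreat upwards.

```bash
python3 -m pendant '[0,-0.001,0,0,0,0,0.2,0,-0.001,0,0,0,0,0.6,0,-0.001,0,0,0,0,0.8,0,-0.001,0,0,0,0,0.8,0,-0.2,0,0,0,0,0.8,0,-0.6,0,0,0,0,0.8,0,-0.9,0,0,0,0,0.8,0,-0.9,0,0,0,0,0.8]'
python3 - <<'E'
from h import *
import pickle
go([588.8,-4.2,340]);p,R,s=tool()
w=capture('wrist');pickle.dump((w,p,R),open('w5.pkl','wb'))
b=capture('side')
f=np.hstack([cv2.resize(w['frame'],(512,384)),b['frame'][:, 130:380]])
save('w5',np.clip(f*1.5,0,255).astype(np.uint8))
E
```

```text
time_s: 10.4
eef_pos: [588.7, -4.3, 342.2]
ee_rot: [-0.706, 0.708, -0.001, 0.008]
force: [-0.6, -0.7, -0.9]
grip_width: 0.803
t 10.4 pos [588.7  -4.3 342.2] d/150 [0.    0.015 0.   ] j6 -0.19 F [-0.6 -0.7 -0.9] w 0.803
[[ 1.     0.01   0.013]
 [-0.013 -0.003  1.   ]
 [ 0.01  -1.    -0.002]]
```

View pics/w5.png

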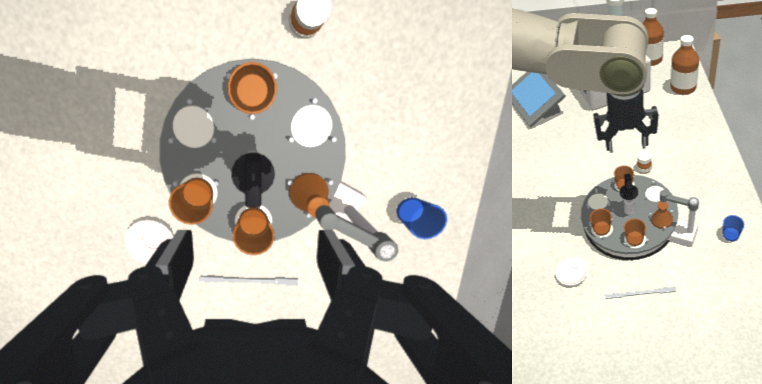

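Wrist view: the flask (309,190) is under the electrode and all vessels are standing. I'll check knob height and flask position numerically.

Run:
```python
from h import *
import pickle
w,p,R=pickle.load(open('w5.pkl','rb'))
print('flask',watz(w,p,R,(309.5,192),42).round(1),'electrode est',(np.array([588.7,-4.2])+90*np.array([.866,-.5])).round(1))
b=capture('side'); a=capture('scene')
for k in(0,20):
  for c in(a,b):
    t=np.radians(-90.3);u=np.array([np.cos(t),np.sin(t)]);v=np.array([-u[1],u[0]])
    P=[np.r_[np.array([588.8,-4.2])+23*i*u+8*j*v,164+k] for i in(-1,1) for j in(-1,1)]
    f=np.clip(c['frame']*1.8,0,255).astype(np.uint8) if k==0 and c is not None else f
    q=proj(c,P).round(1); c.setdefault('q',[]).append(q)
o=[]
for c in(a,b):
    m=c['q'][0].mean(0).astype(int); x0,y0=m-32
    f=np.clip(c['frame'][y0:y0+64,x0:x0+64]*2.5,0,255).astype(np.uint8)
    f=cv2.resize(f,None,fx=6,fy=6,interpolation=2)
    for q,col in zip(c['q'],((0,255,0),(255,0,0))):
        for r in q: cv2.circle(f,tuple(int(i) for i in (r-[x0,y0]+.5)*6),3,col,-1)
    o.append(f)
save('k',np.hstack(o))
```

```text
flask [668.3 -51.2  42. ] electrode est [666.6 -49.2]
```

View pics/k.png

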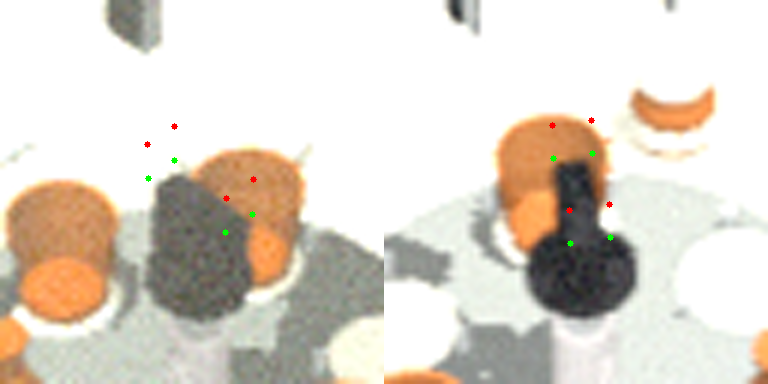

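The knob matches the home (green) points, not the raised (red) ones. The flask is about 3 mm from under the electrode. Handing in.

```bash
python3 -c "
from rig import *
print(finish_job(), sense()['time_s'])"
```

```text
the job is handed in; nothing more can be done
the job is handed in; nothing more can be done
```

The flask is under the electrode, the carousel is locked there, and I've handed the job in; no verdict came back. I gripped the knob, pulled it up about 18.7 mm and turned the carousel about 60° clockwise. Then I pushed the knob home and retreated straight up. It took about 10.5 s of the 32 s allowed.

Last checks:
- **Flask:** it measured about 3 mm from the electrode axis (limit 11 mm).
- **Knob:** a stiff stop came up at the original grip height, with force rising to 25 N. In both camera views the bar's top lines up with the home height, not the raised one, to within a few millimetres. I could not read the joint value itself.
- **Vessels and bystanders:** in the last pictures all four vessels look upright in their places. The jar, dish and spatula look unmoved, judged by eye only.
- **Robot:** the gripper was clear of everything, with about 1 N of residual wrist force.

None of the checks failed or disagreed in the end. One early reading of an empty sample place did not match between the two cameras, because I had paired two different empty places. I dropped it and used the wrist camera fix instead.

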